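# Close the paint tins and put the paints away

## Task

Put the paints away: press the lid of each open tin fully home in the lid press, one tin at a time on the platen, pulling the lever all the way down and letting it come back up, and stand each closed tin upright in a cell of its own in the divided crate, where one tin already stands and stays. Sort the rest by kind, jars into the square wooden bin and dropper bottles into the long metal tray, lying or standing. Leave the other things on the bench where they are, and the press empty with its lever up.

Things in the scene. Friction and masses are not known exactly. Their poses are not given: they have to be found in the camera images.
- press: Hand-lever lid press fixed to the bench. Origin on the bench under the centre of the platen, z up, +x from platen to hinge. Green base 16 mm high, x -90 to +170 mm, y +-50 mm; flat round steel platen 80 mm across, its top 20 mm up, free above while the lever is up. Hinge axis along y, 102 mm up at x = +120 mm, between cheeks 119 mm high; the lever swings in the x-z plane.
- lever (a joint): Lever angle, rad: 0 at rest, up, leaning back 10 degrees past vertical; 1.75 at the lower stop, level, the pad 50 mm above the platen; with a tin there it ends at about 1.72, lid home. A damped spring returns it. Two side arms 98 mm apart carry a 22 mm round rubber handle bar 210 mm from the hinge and a 48 mm pad at 120 mm. Pressing takes some 15 N at the handle, at the end.
- lever_grip (a point): Middle of the lever's handle bar, which lies along the press's y. At rest it is 309 mm above the bench at press x = +157 mm; at the lower stop 102 mm above it at press x = -90 mm. The bar is free for fingers between the side arms.
- crate: Low wooden crate with four square cells, 181 x 181 x 30 mm, fixed; origin at the centre of its underside, z up. Walls and dividers 5 mm thick and 30 mm high, floor 5 mm, each cell 83 mm square, its centre 44 mm from the crate's centre along both x and y.
- bin: Square plywood bin for the jars, 130 x 130 x 45 mm, open on top, fixed; walls 4 mm; origin at the centre of its underside, sides along its x and y.
- tray: Long narrow aluminium tray for the dropper bottles, 90 mm (its x) by 190 mm (its y), 32 mm high, open on top, fixed; walls 3 mm; origin at the centre of its underside.
- tin_old: A paint tin already closed and put away, standing in one of the crate's cells; the same size as the others (60 mm across, 53 mm high), origin at the centre of its underside. It stays there.
- tin1: Plain metal paint tin, 60 mm in diameter, its wall 52 mm high; origin at the centre of its underside, z up its axis. Its push-in lid (a 52 mm steel disc) is only set on: its top stands 58 mm above the underside, 53 mm once pressed home. To clear the crate's walls grip it by its upper 20 mm. About 0.27 kg.
- tin1_lid (a joint): How far the lid of tin1 has been pushed in, in m: 0 as set on, 0.005 fully home. It stays where it is pushed; moving it takes about 14 N.
- tin2: Plain metal paint tin, 60 mm in diameter, its wall 52 mm high; origin at the centre of its underside, z up its axis. Its push-in lid (a 52 mm steel disc) is only set on: its top stands 58 mm above the underside, 53 mm once pressed home. To clear the crate's walls grip it by its upper 20 mm. About 0.27 kg.
- tin2_lid (a joint): How far the lid of tin2 has been pushed in, in m: 0 as set on, 0.005 fully home. It stays where it is pushed; moving it takes about 14 N.
- jar1: Squat glass paint jar with a wide black screw cap, 45 mm in diameter and 48 mm high, closed, 90 g; origin at the centre of its underside, z up its axis. It may be absent.
- jar2: Squat glass paint jar with a wide black screw cap, 45 mm in diameter and 48 mm high, closed, 90 g; origin at the centre of its underside, z up its axis. It may be absent.
- jar3: Squat glass paint jar with a wide black screw cap, 45 mm in diameter and 48 mm high, closed, 90 g; origin at the centre of its underside, z up its axis. It may be absent.
- bottle1: Slim white plastic dropper bottle with a narrow black nozzle cap: body 28 mm in diameter and 56 mm high, with the nozzle 83 mm, closed, 50 g; origin at the centre of its underside, z up its axis. It may be absent.
- bottle2: Slim white plastic dropper bottle with a narrow black nozzle cap: body 28 mm in diameter and 56 mm high, with the nozzle 83 mm, closed, 50 g; origin at the centre of its underside, z up its axis. It may be absent.
- bottle3: Slim white plastic dropper bottle with a narrow black nozzle cap: body 28 mm in diameter and 56 mm high, with the nozzle 83 mm, closed, 50 g; origin at the centre of its underside, z up its axis. It may be absent.
- tape: Roll of masking tape lying flat, 68 mm across and 19 mm high; origin at the centre of its underside. A bystander standing among the paints.
- spray_a: Spray can, 65 mm across, 198 mm high, origin at the centre of its underside. A bystander.
- spray_b: Spray can, 65 mm across, 198 mm high, origin at the centre of its underside. A bystander.
- tumbler: Steel drinking tumbler, 84 mm across, 165 mm high, origin at the centre of its underside. A bystander.
- sand_block: Cork sanding block, 50 x 90 x 28 mm, origin at the centre of its underside. A bystander.
- putty_knife: Putty knife with a wooden handle, 200 mm long, lying flat along its x. A bystander.
- mix_cup: Empty grey mixing cup, 70 mm across, 60 mm high, origin at the centre of its underside. A bystander.
Mind the look-alikes: they are no part of the job. Leave any orange or turquoise look-alike of the tin2 alone.

How it is judged:
By the outcome, as a careful person would: the job done as asked, in the order asked, and still so for the second after the job is handed in, with the robot touching nothing.
Of jar1, jar2, jar3, bottle1, bottle2, bottle3 only 2 to 4 are there at a start; the rules pass over those that are not, and their reading is None.
At some moment in a run one of jar1, jar2, jar3, bottle1, bottle2, bottle3 may be knocked a few centimetres aside while the robot is not near it.
Once in a run the grip may slacken for a moment while it holds something.
It also fails if it takes over 210 s, if anything falls off the work surface, if the arm or the gripper's body presses on something with over 40 N, if the wrist force passes 120 N, or if a joint passes its speed limit or range.

## Robot

A 6-joint arm with a two-finger parallel gripper is mounted at the origin on the work surface. World frame = base frame: x ahead of the robot, y to its left, z up, the work surface at z = 0. Lengths are in m, angles in rad, forces in N, time in s.
With the tool pointing down it reaches from about 0.35 to 0.8 m from the base axis. Payload 7.3 kg.
Tool frame: the origin (TCP) lies at the very end of the fingers, on their centre line; the grasp point (between the pads) lies 19 mm behind it; z points along the fingers, y is the line along which they close (so a half turn about z gives the same grasp; the last joint's range is limited). The gripper opens to 85 mm and grips with 20 to 120 N. Pads are 22 mm wide; open, the fingers measure 114 mm over their backs; the gripper's body (76 mm by 85 mm) begins 54 mm behind the grasp point. The pads swing forward as they close: fully open they stand 13 mm farther back than shut.
Start: joints at [-1.382, 0.342, 1.524, -0, 1.275, -0.146], TCP at [0.173, -0.496, 0.231] pointing down, gripper open.
Joint ranges: [-2.53, 2.53], [-0.77, 2.02], [0.04, 2.7], [-1, 4.14], [0.28, 2.66], [-3.11, 3.11]. Speed limits (rad/s): [2.57, 2.57, 3.14, 3.14, 3.14, 3.14].

## Interface

Orientations are given as a 3x3 rotation matrix whose columns are the frame's x, y, z axes.
In Python, from workcell import manip, monitor, optics, job_done gives the robot as it stands. Calls block until the motion is done:
- manip.move_pose(position, orientation): joint-space move of the TCP to a pose.
- manip.move_linear(position, rate=0.15, orientation=None, max_force=None): straight line of the TCP; orientation=None keeps the orientation; rate is the mean speed in m/s. With max_force (N) it stops when the force on the tool has changed by that much, and returns True; else False.
- manip.move_joints(angles): joint-space move.
- manip.grip(opening, grip_force=None): opening from 0.0 (shut) to 1.0 (fully open); grip_force is the grip in N (None keeps the last); returns when the fingers have stopped.
- manip.wait(seconds).
- manip.ik(position, orientation): joint angles nearest the present ones, or None.
- monitor.read_state(): the state.
- optics.get_image(name): name is "scene" or "top" or "wrist"; returns the picture (480x640x3 uint8, red, green, blue); there is no depth.
- optics.camera_model(name): a dict with "mtx" (3x3 intrinsics, pixels), "R" (3x3) and "t" (3): a world point X has camera coordinates R X + t. Camera axes: x right, y down, z forward; pixel columns grow to the right and rows downward; lengths in m; the calibration is good to about 2 mm. A picture is of the moment at which its call begins: read the wrist's pose just before it. camera_model takes no time and is no camera call; for the wrist camera it gives the pose at the moment of the call.
A pose or a line that the arm cannot do raises manip.IKError and nothing moves.
- job_done(): hands the job in; it is judged then, once.
Trained networks look in the newest picture that a camera, given by its name, has taken for a name from the list of things; names that differ only in an ending like _2 or _b are one class to them, and where a whole thing is asked for, a point or a joint stands for the part that bears it (a point fixed in the world has none). Each returns a list of dicts, best first, with "score" (0 to 1); they miss things now and then, are a little off and sometimes report something else, mostly with a low value. They report only what shows in the picture. A call takes as long as a camera call. They do not tell look-alikes from the thing itself.
- optics.search_frame(camera, query): "box" ([centre column, centre row, width, height] in pixels, round what is visible of it).
- optics.trace(camera, query): "mask" (480x640 bool, what is visible of it) and "box" ([centre column, centre row, width, height] in pixels, round what is visible of it).
The state is a dict: "clock": time; "joint_pos": joint angles; "qvel": joint speeds; "joint_efforts": joint torques, N m; "eef_pos": TCP position; "eef_rot": TCP orientation; "force": force on the tool from outside, world axes, zero at the start; "moment": the same for the moment, N m; "gripper_width": opening from 0.0 (shut) to 1.0 (fully open); "gripper_force": force on a finger pad.
Only numpy, scipy, OpenCV 4.12 (cv2) and the standard library are available. Lean on these libraries where they do the work, as an engineer would, in place of code of your own. Each camera call takes 0.05 s, during which the arm holds its last target. There are 200 camera calls.

## Working session

There is one attempt and no reset: what is moved stays moved. The work goes in short steps, each a Python script; the robot and the scene stay as the last script left them, time stands still between calls to the robot, and variables do not carry over. Pictures are saved under pics/ and viewed, at most 14 in all, crops included, and the job is handed in when it is done.

```bash
ls; mkdir -p pics; python3 - <<'E'
from workcell import manip, monitor, optics
import cv2, numpy as np
for n in ("scene","top"):
    im=optics.get_image(n); cv2.imwrite(f"pics/{n}0.png",im[:,:,::-1])
    m=optics.camera_model(n); print(n,np.round(m["mtx"],1).tolist(),np.round(-m["R"].T@m["t"],3),np.round(m["R"],3).tolist())
    for q in ["press","lever_grip","crate","bin","tray","tin1","jar1","bottle1","tape","spray_a","tumbler","sand_block","putty_knife","mix_cup"]:
        print(n,q,[(np.round(d["box"]).astype(int).tolist(),round(d["score"],2)) for d in optics.search_frame(n,q)])
s=monitor.read_state();print(s)
E
```

```text
pics
scene [[606.1, 0.0, 332.2], [0.0, 606.1, 238.3], [0.0, 0.0, 1.0]] [ 1.473 -0.411  0.951] [[0.42, 0.907, 0.0], [0.534, -0.247, -0.808], [-0.733, 0.34, -0.589]]
scene press [([431, 239, 129, 176], 0.94)]
scene lever_grip [([462, 205, 69, 105], 0.89), ([284, 370, 27, 42], 0.7)]
scene crate [([180, 355, 102, 92], 0.58)]
scene bin [([342, 261, 14, 31], 0.75), ([182, 283, 70, 61], 0.61)]
scene tray [([384, 230, 74, 43], 0.64)]
scene tin1 [([307, 278, 28, 32], 0.93), ([305, 249, 20, 23], 0.81), ([267, 261, 26, 34], 0.75), ([284, 369, 30, 41], 0.65), ([260, 292, 16, 25], 0.48)]
scene jar1 [([262, 291, 18, 26], 0.87), ([310, 328, 20, 31], 0.82)]
scene bottle1 [([344, 263, 13, 33], 0.55)]
scene tape [([268, 351, 32, 28], 0.6)]
scene spray_a [([454, 320, 43, 95], 0.86), ([467, 213, 30, 74], 0.76)]
scene tumbler [([504, 250, 43, 73], 0.72)]
scene sand_block [([312, 402, 53, 42], 0.97)]
scene putty_knife [([394, 367, 96, 38], 0.85), ([260, 290, 20, 28], 0.64)]
scene mix_cup [([256, 407, 40, 49], 0.57)]
top [[569.1, 0.0, 314.7], [0.0, 569.1, 234.5], [0.0, 0.0, 1.0]] [0.33  0.031 1.51 ] [[-0.0
[... 1045 characters left out ...]
   1.27542518e+00, -1.45978143e-01]), 'qvel': array([-0.00222985,  0.00095233,  0.00078921,  0.00108093, -0.00086027,
        0.00067891]), 'joint_efforts': array([-3.23590384e-04, -4.33562779e+01, -2.46271276e+01, -2.14118445e-04,
        2.68661715e-04,  4.89906952e-06]), 'eef_pos': array([ 0.17252891, -0.49585399,  0.23132851]), 'eef_rot': array([[ 9.44479691e-01,  3.28569800e-01,  5.95397266e-06],
       [ 3.28569799e-01, -9.44479688e-01, -8.24617445e-05],
       [-2.14710326e-05,  7.98397385e-05, -9.99999997e-01]]), 'force': array([ 0.10409008,  0.1769066 , -0.83883094]), 'moment': array([ 0.02410378, -0.0221209 ,  0.00143488]), 'gripper_force': 0.0, 'gripper_width': 1.0009933572524798}
```

View pics/scene0.png

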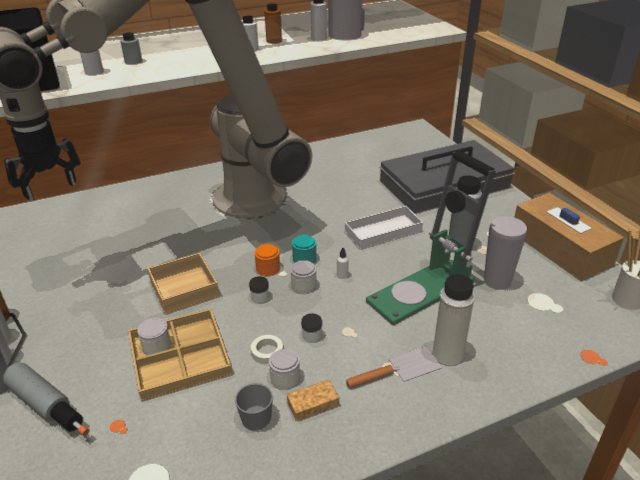

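View pics/top0.png

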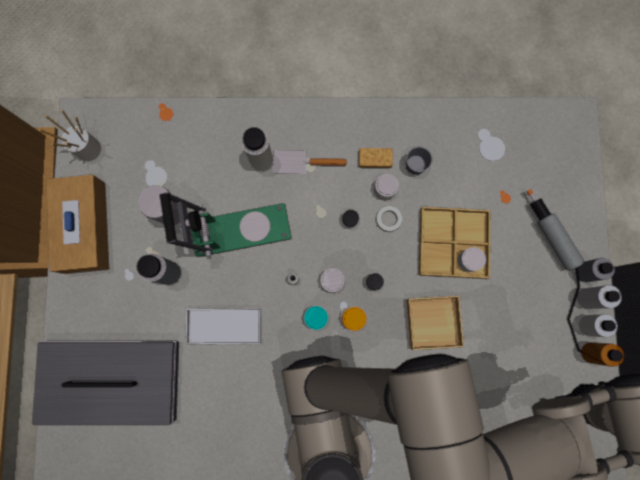

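The scene view shows open tins at (284,369) and (303,276), jars at (259,290) and (312,328), a bottle at (343,263) and look-alikes at (267,260) and (304,250). In the top view the tins are at (387,186) and (332,281), the jars at (375,282) and (350,219), and the bottle at (293,279). The crate is at (455,242) with the old tin lower right, the bin at (434,322), the tray at (224,326) and the platen at (255,226).

```bash
cat > util.py <<'E'
from workcell import manip, monitor, optics, job_done
import cv2, numpy as np
from scipy.optimize import least_squares
TH=np.linspace(0,2*np.pi,24,endpoint=False); DIR=np.c_[np.cos(TH),np.sin(TH)]
def proj(m,P):
    c=P@m["R"].T+m["t"]; u=c@m["mtx"].T; return u[:,:2]/u[:,2:]
def cyl(r,h,r2=None):
    a=np.linspace(0,2*np.pi,36,endpoint=False); c=np.c_[np.cos(a),np.sin(a)]
    return np.vstack([np.c_[r*c,0*a],np.c_[r*c,0*a+h]])
def boxp(x0,x1,y0,y1,z0,z1):
    return np.array([[x,y,z] for x in(x0,x1) for y in(y0,y1) for z in(z0,z1)],float)
bottle=np.vstack([cyl(.014,.056),cyl(.004,.083)])
MODEL=dict(tin=cyl(.030,.056),jar=cyl(.0225,.048),bottle=bottle,crate=boxp(-.0905,.0905,-.0905,.0905,0,.03),
  bin=boxp(-.065,.065,-.065,.065,0,.045),tray=boxp(-.045,.045,-.095,.095,0,.032),
  press=np.vstack([boxp(-.09,.17,-.05,.05,0,.016),boxp(.148,.166,-.052,.052,.30,.318)]))
def seen(cam,query,uv,tol=25,img=None):
    """mask (support function) of the detection nearest uv in the newest picture of cam"""
    ds=[d for d in optics.trace(cam,query) if d["mask"].sum()>30]
    ds=[d for d in ds if np.hypot(*(np.array(d["box"][:2])-uv))<tol]
    if not ds: return None
    d=max(ds,key=lambda d:d["score"]-.02*np.hypot(*(np.array(d["box"][:2])-uv)))
    ys,xs=np.nonzero(d["mask"]); return d,(np.c_[xs,ys]@DIR.T).max(0)
def fit(model,obs,x0,free):
    """obs: list of (camera model, support); x0=[x,y,z,yaw]; free: indices to fit"""
    P=MODEL[model]; x0=np.array(x0,float)
    def place(v):
        x=x0.copy(); x[free]=v; c,s=np.cos(x[3]),np.sin(x[3])
        return x,P@np.array([[c,s,0],[-s,c,0],[0,0,1]])+x[:3]
    f=lambda v:np.concatenate([((proj(m,place(v)[1])@DIR.T).max(0)-s)*(1.0) for m,s in obs])
    r=least_squares(f,x0[free],loss="soft_l1",x_scale=.01,diff_step=1e-4)
    return place(r.x)[0],np.sqrt(np.mean(f(r.x)**2))
def ground(m,uv,z):
    d=m["R"].T@np.linalg.solve(m["mtx"],[*uv,1]); c=-m["R"].T@m["t"]; return c+d*(z-c[2])/d[2]
E
python3 - <<'E'
from util import *
M={c:optics.camera_model(c) for c in("scene","top")}
for c in M: optics.get_image(c)
T=[("tinA","tin1",(387,186),.03,(284,369)),("tinB","tin1",(332,281),.03,(303,276)),("old","tin_old",(473,259),.03,(153,335)),
("jarA","jar1",(375,282),.024,(259,290)),("jarB","jar1",(350,219),.024,(312,328)),("bot","bottle1",(293,279),.04,(343,263)),
("crate","crate",(455,242),.03,(180,355)),("bin","bin",(434,322),.045,(182,283)),("tray","tray",(224,326),.03,(384,228)),("press","press",(226,224),.02,(431,239))]
for n,q,uv,z,uv2 in T:
    g=ground(M["top"],uv,z); obs=[]; used=[]
    for c,u in(("top",uv),("scene",uv2)):
        o=seen(c,q,u)
        if o: obs.append((M[c],o[1])); used.append((c,np.round(o[0]["box"]).astype(int).tolist(),round(o[0]["score"],2)))
    mod=q.rstrip("1").replace("_old","")
    box=mod in("crate","bin","tray","press"); 
    if not obs: print(n,"none",g); continue
    yaw={"tray":0.,"press":1.57}.get(mod,0.)
    free=[0,1]+([2] if len(obs)>1 else [])+([3] if box else [])
    x,e=fit(mod,obs,[g[0],g[1],0,yaw],free); print(n,np.round(x,4),"rms px",round(e,2),used,"g",np.round(g,3))
m=M["top"]; print("platen",ground(m,(255,226),.02))
E
```

```text
tinA [ 0.6839 -0.1511 -0.0021  0.    ] rms px 0.8 [('top', [386, 188, 23, 26], 0.96), ('scene', [285, 368, 29, 41], 0.62)] g [ 0.686 -0.156  0.03 ]
tinB [ 0.4351 -0.0071 -0.0017  0.    ] rms px 0.67 [('top', [333, 279, 27, 25], 0.97), ('scene', [304, 278, 26, 32], 0.58)] g [ 0.433 -0.008  0.03 ]
old [ 0.4876 -0.3694  0.0013  0.    ] rms px 1.16 [('top', [472, 261, 26, 28], 0.7), ('scene', [153, 335, 37, 34], 0.69)] g [ 0.49  -0.376  0.03 ]
jarA [ 4.308e-01 -1.158e-01  3.000e-04  0.000e+00] rms px 1.0 [('top', [375, 282, 19, 17], 0.74), ('scene', [258, 291, 18, 31], 0.68)] g [ 0.431 -0.12   0.024]
jarB [ 0.5975 -0.0548  0.0007  0.    ] rms px 1.21 [('top', [349, 218, 16, 21], 0.61), ('scene', [309, 329, 18, 29], 0.9)] g [ 0.597 -0.057  0.024]
bot [0.4386 0.0954 0.     0.    ] rms px 1.18 [('scene', [343, 263, 16, 28], 0.7)] g [0.437 0.093 0.04 ]
crate [ 0.5346 -0.3312 -0.0032 -0.0513] rms px 0.99 [('top', [454, 244, 77, 73], 0.75), ('scene', [179, 356, 103, 91], 0.63)] g [ 0.535 -0.331  0.03 ]
bin [ 0.3269 -0.2705 -0.0012  0.057 ] rms px 1.28 [('top', [435, 325, 56, 52], 0.71), ('scene', [183, 284, 68, 59], 0.64)] g [ 0.328 -0.266  0.045]
tray [ 0.3178  0.2752 -0.0022  0.0166] rms px 1.51 [('top', [223, 326, 77, 37], 0.69), ('scene', [385, 229, 75, 42], 0.62)] g [0.318 0.27  0.03 ]
press [0.5759 0.2027 0.     1.7741] rms px 1.35 [('scene', [430, 238, 130, 175], 0.88)] g [0.585 0.272 0.02 ]
platen [0.57955876 0.19527454 0.02      ]
```

```bash
cat >> util.py <<'E'
def down(phi):
    y=np.array([np.cos(phi),np.sin(phi),0]); z=np.array([0,0,-1.]); return np.c_[np.cross(y,z),y,z]
def go(x,y,z,phi):
    """joint move to a tool-down pose, fingers closing along phi (mod pi), least wrist turn"""
    q=monitor.read_state()["joint_pos"]; best=None
    for p in(phi,phi+np.pi):
        a=manip.ik([x,y,z],down(p))
        if a is not None and abs(a[5])<3.0:
            c=np.abs(a-q).max()+.3*abs(a[5])
            if best is None or c<best[0]: best=(c,p,a)
    if best is None: raise RuntimeError(f"no ik {x,y,z,phi}")
    manip.move_joints(best[2]); return best[1]
def snap(cam,name=None):
    m=optics.camera_model(cam); im=optics.get_image(cam)
    if name: cv2.imwrite(f"pics/{name}.png",im[:,:,::-1])
    return m,im
def st(): 
    s=monitor.read_state(); return dict(t=round(s["clock"],1),p=np.round(s["eef_pos"],4).tolist(),f=np.round(s["force"],1).tolist(),w=round(s["gripper_width"],3),gf=round(s["gripper_force"],1))
E
python3 - <<'E'
from util import *
M={c:optics.camera_model(c) for c in("scene","top")}
H=np.array([np.cos(1.774),np.sin(1.774)]); c0=np.array([.577,.200])
for a in np.linspace(0,1.75,5):
    b=np.radians(10)-a; p=c0+H*(.12+.21*np.sin(b)); z=.102+.21*np.cos(b)
    print(np.round([*p,z],3),[np.round(q,2) if q is not None else None for q in(manip.ik([*p,z-.019],down(1.774+k)) for k in(0,np.pi))])
t0=monitor.read_state()["clock"]
go(.53,.14,.33,1.774); print(st()["t"]-t0)
m,im=snap("wrist","w_press"); print("wrist cam",-m["R"].T@m["t"],m["R"].tolist(),m["mtx"][0,0]); print(st())
E
```

```text
[0.545 0.353 0.309] [array([ 0.46,  0.55,  1.03, -0.  ,  1.56, -1.32]), array([ 0.46,  0.55,  1.03, -0.  ,  1.56,  1.82])]
[0.564 0.264 0.305] [array([ 0.31,  0.5 ,  1.13, -0.  ,  1.51, -1.46]), array([ 0.31,  0.5 ,  1.13, -0.  ,  1.51,  1.68])]
[0.58  0.185 0.263] [array([ 0.18,  0.49,  1.26, -0.  ,  1.39, -1.59]), array([ 0.18,  0.49,  1.26, -0.  ,  1.39,  1.55])]
[0.591 0.131 0.19 ] [array([ 0.09,  0.54,  1.38, -0.  ,  1.22, -1.68]), array([ 0.09,  0.54,  1.38, -0.  ,  1.22,  1.46])]
[0.595 0.112 0.101] [array([ 0.06,  0.63,  1.48, -0.  ,  1.03, -1.71]), array([ 0.06,  0.63,  1.48, -0.  ,  1.03,  1.43])]
2.6
wrist cam [0.46273309 0.12514547 0.473485  ] [[-0.2010698549368498, 0.9795767169868745, -0.0006074313889111698], [0.9422911084086636, 0.19358591749332238, 0.2731518983317572], [0.2676908299692918, 0.05435023537655221, -0.9619707227690804]] 383.30909422738415
{'t': 5.2, 'p': [0.5302, 0.1392, 0.3299], 'f': [0.8, 0.1, -0.3], 'w': 1.002, 'gf': 0.0}
```

View pics/w_press.png

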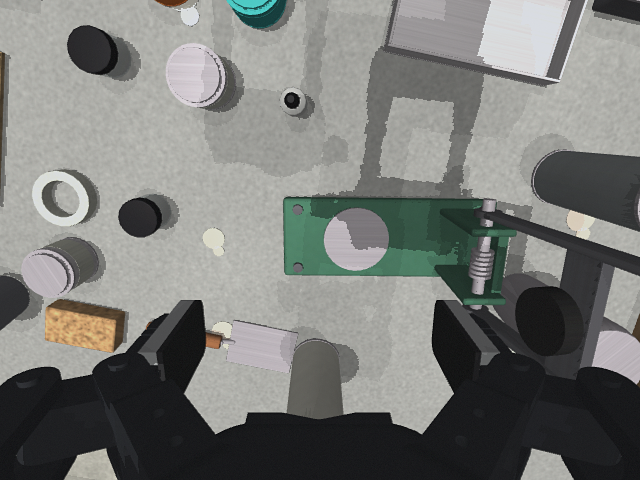

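The wrist view shows the platen at (356,240), the base end corners at (285,198) and (285,275), the hinge shaft at about (482,250), and the tins and the bottle in the open.

```bash
python3 - <<'E'
from util import *
m,im=snap("wrist")
hsv=cv2.cvtColor(im,cv2.COLOR_RGB2HSV)
g=((hsv[:,:,0]>65)&(hsv[:,:,0]<90)&(hsv[:,:,1]>100)&(np.arange(480)[:,None]>150)).astype(np.uint8)
n,l,s,_=cv2.connectedComponentsWithStats(g); k=1+np.argmax(s[1:,4]); print("green",s[k])
# platen: hole in the green region left of the cheeks
cn,h=cv2.findContours((l==k).astype(np.uint8),cv2.RETR_CCOMP,cv2.CHAIN_APPROX_NONE)
for c,hh in zip(cn,h[0]):
    if hh[3]>=0 and cv2.contourArea(c)>800:
        e=cv2.fitEllipse(c); print("ellipse",np.round(e[0],1),np.round(e[1],1),"platen",np.round(ground(m,e[0],.02),4))
ys,xs=np.nonzero(l==k)
# long edges: per column top and bottom of the green left of col 430
cols=np.arange(300,430,5); top=[ys[xs==c].min() for c in cols]; bot=[ys[xs==c].max() for c in cols]
P=lambda c,r:ground(m,(c,r),.016)[:2]
t=np.array([P(c,r-.0) for c,r in zip(cols,top)]); b=np.array([P(c,r+1) for c,r in zip(cols,bot)])
for q in(t,b):
    f=np.polyfit(q[:,1],q[:,0],1); print("yaw",np.pi/2+np.arctan(-f[0]),"x at y=.2",np.polyval(f,.2))
rows=np.arange(205,270,5); left=[xs[ys==r].min() for r in rows]; L=np.array([P(c,r) for c,r in zip(left,rows)]); print("end mid",L.mean(0),L[0],L[-1])
E
```

```text
green [331 249  58  24  90]Traceback (most recent call last):
  File "<stdin>", line 13, in <module>
    return umr_minimum(a, axis, None, out, keepdims, initial, where)
ValueError: zero-size array to reduction operation minimum which has no identity
```

```bash
python3 - <<'E'
from util import *
m=optics.camera_model("wrist"); im=cv2.imread("pics/w_press.png")[:,:,::-1].astype(int)
print(im[240,300],im[210,400],im[265,400])
g=((im[:,:,1]-im[:,:,0]>8)&(im[:,:,1]-im[:,:,2]>5)&(np.arange(480)[:,None]>150)).astype(np.uint8)
n,l,s,_=cv2.connectedComponentsWithStats(g); k=1+np.argmax(s[1:,4]); print("green",s[k])
cn,h=cv2.findContours((l==k).astype(np.uint8),cv2.RETR_CCOMP,cv2.CHAIN_APPROX_NONE)
for c,hh in zip(cn,h[0]):
    if hh[3]>=0 and cv2.contourArea(c)>800:
        e=cv2.fitEllipse(c); print("ellipse",np.round(e[0],1),np.round(e[1],1),"platen",np.round(ground(m,e[0],.02),4))
ys,xs=np.nonzero(l==k)
cols=np.arange(300,430,5); top=[ys[xs==c].min() for c in cols]; bot=[ys[xs==c].max() for c in cols]
P=lambda c,r:ground(m,(c,r),.016)[:2]
for q in(np.array([P(c,r) for c,r in zip(cols,top)]),np.array([P(c,r+1) for c,r in zip(cols,bot)])):
    f=np.polyfit(q[:,1],q[:,0],1); print("yaw",np.pi/2-np.arctan(f[0]),"x at y=.2",np.polyval(f,.2))
rows=np.arange(205,270,5); left=[xs[ys==r].min() for r in rows]; L=np.array([P(c,r) for c,r in zip(left,rows)]); print("end mid",L.mean(0),L[0],L[-1])
E
```

```text
[ 81 132 106] [57 88 72] [ 73 120  96]
green [  283   197   234   108 13706]
ellipse [480.8 264.3] [25.1 60. ] platen [0.581 0.357 0.02 ]
ellipse [355.9 238.5] [63.7 66.2] platen [0.5797 0.196  0.02  ]
yaw 1.762901048993788 x at y=.2 0.5279630622078813
yaw 1.7636142969555875 x at y=.2 0.6308277038061458
end mid [0.59474252 0.10801451] [0.55746349 0.10064826] [0.63306604 0.11548451]
```

```bash
cat >> util.py <<'E'
PC=np.array([.5795,.196]); PY=1.764; PH=np.array([np.cos(PY),np.sin(PY)])
def refine(model,query,x,y,phi,z=0.,hover=.15,shift=(0,0),tol=45,name=None):
    """hover over (x,y), fit the object in the wrist picture; returns x,y (or None)"""
    p=go(x+shift[0],y+shift[1],hover,phi); m,_=snap("wrist",name)
    c=proj(m,MODEL[model]+[x,y,z]).mean(0); o=seen("wrist",query,c,tol)
    if o is None: print("not seen",query,np.round(c)); return None,p
    r,e=fit(model,[(m,o[1])],[x,y,z,0],[0,1]); print("refined",query,np.round(r[:2],4),"rms",round(e,2),"score",round(o[0]["score"],2)); return r[:2],p
def pick(x,y,z,p,force,lift=.2,opening=None):
    R=down(p); s=monitor.read_state()["eef_pos"]
    manip.move_linear([x,y,max(z+.06,s[2]*.5)],rate=.25,orientation=R)
    if manip.move_linear([x,y,z],rate=.1,max_force=12): print("touched!",st())
    manip.grip(0.0,grip_force=force); a=st(); manip.move_linear([x,y,lift],rate=.2); print("grip",a,"lifted",st())
def put(x,y,z,p,above,opening,rate=.06):
    """go above, lower to touch, open, rise"""
    p=go(x,y,above,p); manip.move_linear([x,y,z+.02],rate=.2); 
    t=manip.move_linear([x,y,z-.004],rate=.03,max_force=5); a=st(); manip.grip(opening); b=st(); manip.move_linear([x,y,max(above-.03,z+.08)],rate=.2); print("put touched",t,a,b["w"]); return p
E
python3 - <<'E'
from util import *
manip.grip(1.0)
r,p=refine("tin","tin1",.435,-.007,1.57,name="w_tinB")
if r is not None: pick(r[0],r[1],.028,p,45,lift=.2)
snap("wrist","w_held")
E
```

```text
refined tin1 [ 0.4355 -0.0084] rms 0.83 score 0.81
grip {'t': 8.1, 'p': [0.4359, -0.0084, 0.0289], 'f': [-0.8, 1.0, 6.7], 'w': 0.688, 'gf': 47.0} lifted {'t': 9.1, 'p': [0.4347, -0.0083, 0.199], 'f': [-0.2, -0.4, -1.9], 'w': 0.686, 'gf': 48.6}
```

View pics/w_held.png

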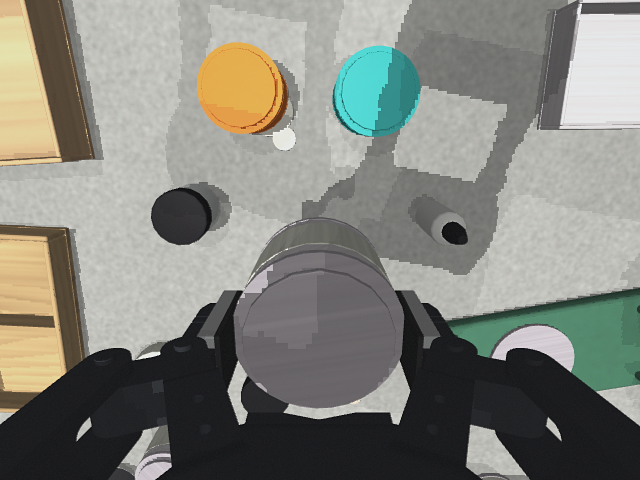

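```bash
cat >> util.py <<'E'
def bar(a):
    b=np.radians(10)-a; return np.r_[PC+PH*(.12+.21*np.sin(b)),.102+.21*np.cos(b)]
def lever(off=.019,end=1.76,name=None):
    O=np.array([0,0,-off]); s=monitor.read_state()["eef_pos"]; manip.grip(1.0)
    manip.move_linear([s[0],s[1],.40],rate=.25)
    p=go(*(bar(0)+[0,0,.10]),PY); manip.move_linear(bar(0)+O,rate=.15,max_force=15); print("at bar",st())
    manip.grip(0.,grip_force=70); print("gripped",st())
    up=np.linspace(0,end,15)
    for a in up[1:]:
        hit=manip.move_linear(bar(a)+O,rate=.13,max_force=45); f=monitor.read_state()["force"]
        if a>1.3 or hit: print(round(a,2),hit,st())
        if hit or np.linalg.norm(f)>60: break
    manip.wait(.3); print("bottom",st())
    if name: snap("scene",name)
    for b in up[up<a][::-1]: manip.move_linear(bar(b)+O,rate=.2)
    print("top",st()); manip.grip(1.0); manip.move_linear(bar(0)+[0,0,.10],rate=.2)
E
python3 - <<'E'
from util import *
print([manip.ik([*q],down(PY)) is not None for q in([*PC,.40],bar(0)+[0,0,.1])])
put(*PC,.049,PY+np.pi/2,.2,1.0)
m,_=snap("wrist")
o=seen("wrist","tin1",proj(m,MODEL["tin"]+[*PC,.02]).mean(0),60)
if o: print("tin on platen",fit("tin",[(m,o[1])],[*PC,.02,0],[0,1]))
snap("scene","s_platen"); print(st())
E
```

```text
[True, True]
put touched True {'t': 12.2, 'p': [0.5793, 0.196, 0.049], 'f': [-0.5, -0.6, 3.8], 'w': 0.686, 'gf': 49.1} 1.001
tin on platen (array([0.57963501, 0.19678248, 0.02      , 0.        ]), np.float64(0.6296030582527365))
{'t': 13.5, 'p': [0.5787, 0.1958, 0.1682], 'f': [0.1, -0.1, 0.1], 'w': 1.0, 'gf': 0.0}
```

View pics/s_platen.png

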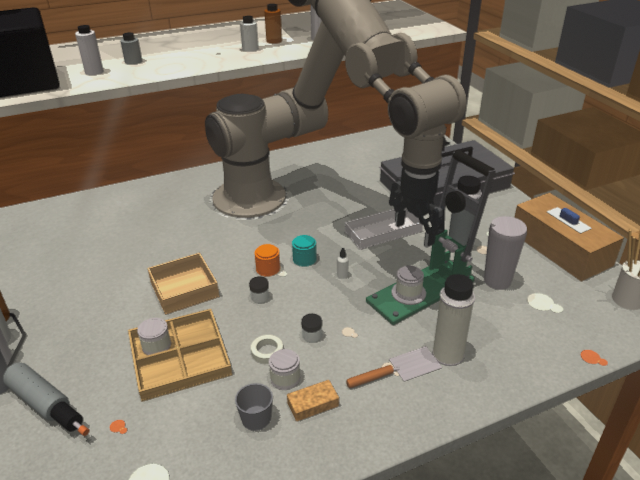

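The tin stands centred on the platen at (410,283), with the lever up behind it. Next is the lever.

```bash
python3 - <<'E'
from util import *
lever(name="s_down")
E
```

```text
at bar {'t': 16.9, 'p': [0.5499, 0.3496, 0.2911], 'f': [0.7, 0.2, -0.1], 'w': 1.001, 'gf': 0.0}
gripped {'t': 17.5, 'p': [0.5494, 0.3501, 0.2902], 'f': [-0.5, 3.3, 2.4], 'w': 0.231, 'gf': 68.4}
1.38 False {'t': 21.4, 'p': [0.5944, 0.1227, 0.1582], 'f': [-0.0, 5.4, 8.8], 'w': 0.231, 'gf': 82.6}
1.51 False {'t': 21.7, 'p': [0.5958, 0.1148, 0.1326], 'f': [0.4, 6.2, 5.5], 'w': 0.226, 'gf': 85.8}
1.63 False {'t': 22.1, 'p': [0.5966, 0.1098, 0.1062], 'f': [0.3, 4.9, 4.1], 'w': 0.233, 'gf': 89.1}
1.76 False {'t': 22.4, 'p': [0.5967, 0.108, 0.0812], 'f': [-2.8, 0.4, 9.4], 'w': 0.233, 'gf': 96.0}
bottom {'t': 22.7, 'p': [0.5967, 0.108, 0.0811], 'f': [-1.8, 1.1, 8.9], 'w': 0.232, 'gf': 96.0}
top {'t': 26.8, 'p': [0.5477, 0.3504, 0.2904], 'f': [-5.3, 0.4, 5.4], 'w': 0.233, 'gf': 75.7}
```

View pics/s_down.png

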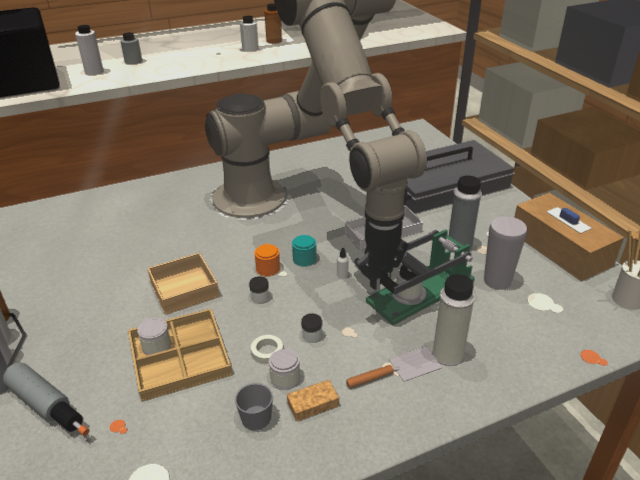

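```bash
python3 - <<'E'
s=open('util.py').read()
s=s.replace('''    manip.wait(.3); print("bottom",st())
''','''    for k in range(6):
        e=monitor.read_state(); 
        if e["force"][2]>28: break
        manip.move_linear(bar(end)+O-[0,0,.003*(k+1)],rate=.03,max_force=30); print("deeper",k,st())
    manip.wait(.3); print("bottom",st())
''')
open('util.py','w').write(s)
E
python3 - <<'E'
from util import *
# look at the lid obliquely from the side first
go(*(PC-.11*PH),.22,PY); m,im=snap("wrist","w_lid"); c=proj(m,np.array([[*PC,.07]]))[0]; print(c,st())
x,y=int(np.clip(c[0],80,559)),int(np.clip(c[1],60,419)); cv2.imwrite("pics/lidcrop1.png",cv2.resize(im[y-60:y+60,x-80:x+80,::-1],(640,480),interpolation=cv2.INTER_CUBIC))
E
```

```text
[457.50735217 219.63379283] {'t': 29.4, 'p': [0.6011, 0.0892, 0.2209], 'f': [0.0, -0.1, -0.4], 'w': 0.998, 'gf': 0.0}
```

View pics/lidcrop1.png

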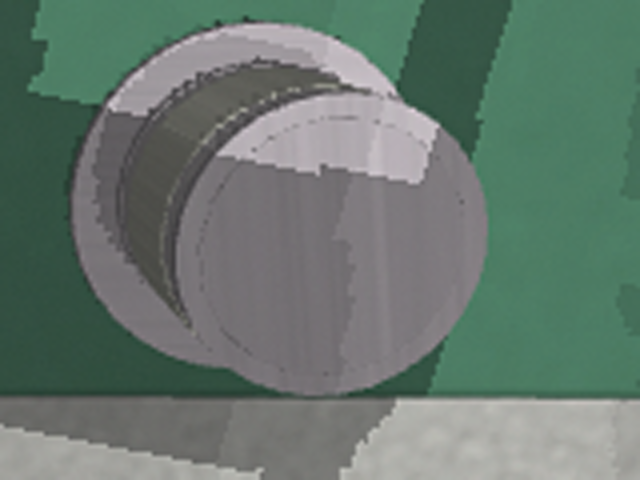

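The lid's ring at crop (332,240) is concentric with the rim, so it looks flush. I'll pull once more with a firm finish, because the force at the bottom read only 9 N.

```bash
python3 - <<'E'
from util import *
lever()
# then take the tin off the press: diagonal to the crate
r,p=refine("tin","tin1",*PC,-.0513+np.pi/4,z=.02,hover=.17)
E
```

```text
at bar {'t': 32.5, 'p': [0.5501, 0.3493, 0.2911], 'f': [0.2, -0.4, 0.3], 'w': 1.001, 'gf': 0.0}
gripped {'t': 33.1, 'p': [0.5494, 0.3502, 0.2902], 'f': [-1.1, 3.1, 2.2], 'w': 0.231, 'gf': 68.4}
1.38 False {'t': 37.0, 'p': [0.595, 0.1231, 0.1576], 'f': [3.8, 9.7, -0.5], 'w': 0.233, 'gf': 85.3}
1.51 False {'t': 37.3, 'p': [0.5951, 0.115, 0.1323], 'f': [-1.2, 8.0, 2.9], 'w': 0.231, 'gf': 88.8}
1.63 False {'t': 37.7, 'p': [0.5941, 0.1092, 0.1058], 'f': [-20.9, -0.7, 7.4], 'w': 0.234, 'gf': 87.5}
1.76 False {'t': 38.0, 'p': [0.5986, 0.1083, 0.082], 'f': [1.5, 2.3, 5.8], 'w': 0.233, 'gf': 93.1}
deeper 0 {'t': 38.3, 'p': [0.5987, 0.1083, 0.0808], 'f': [-3.7, 1.4, 19.0], 'w': 0.235, 'gf': 94.4}
deeper 1 {'t': 38.5, 'p': [0.5988, 0.1083, 0.0802], 'f': [-11.2, 0.6, 34.6], 'w': 0.232, 'gf': 95.6}
bottom {'t': 38.8, 'p': [0.5988, 0.1083, 0.0802], 'f': [-10.4, 0.3, 33.4], 'w': 0.23, 'gf': 95.6}
top {'t': 42.8, 'p': [0.5485, 0.3503, 0.2925], 'f': [-8.5, 1.3, 8.9], 'w': 0.229, 'gf': 72.3}
refined tin1 [0.5794 0.1965] rms 0.36 score 0.7
```

```bash
cat >> util.py <<'E'
CC=np.array([.5346,-.3312]); CY=-.0513
def cell(i,j):
    c,s=np.cos(CY),np.sin(CY); return CC+np.array([[c,-s],[s,c]])@[.044*i,.044*j]
E
python3 - <<'E'
from util import *
s=monitor.read_state(); R=s["eef_rot"]; p=np.arctan2(R[1,1],R[0,1])
pick(.5795,.1965,.050,p,45,lift=.2)
c=cell(-1,1); print(c)
put(*c,.035,CY+np.pi/4,.2,.85)
m,im=snap("wrist","w_crate1"); o=seen("wrist","tin1",proj(m,MODEL["tin"]+[*c,.005]).mean(0),60)
if o: print("tin in crate",fit("tin",[(m,o[1])],[*c,.005,0],[0,1]))
print(st())
E
```

```text
grip {'t': 46.9, 'p': [0.5801, 0.1966, 0.0513], 'f': [-1.5, 0.9, 5.8], 'w': 0.683, 'gf': 48.4} lifted {'t': 47.8, 'p': [0.5787, 0.1963, 0.1985], 'f': [-0.4, -0.1, -2.2], 'w': 0.678, 'gf': 48.7}
[ 0.49291409 -0.28500167]
put touched True {'t': 51.1, 'p': [0.4928, -0.2849, 0.0362], 'f': [-0.1, 0.3, 4.5], 'w': 0.681, 'gf': 49.2} 0.847
tin in crate (array([ 0.49289152, -0.28449791,  0.005     ,  0.        ]), np.float64(0.4026949072365607))
{'t': 52.3, 'p': [0.4922, -0.2845, 0.1683], 'f': [0.1, -0.4, -0.5], 'w': 0.852, 'gf': 0.0}
```

View pics/w_crate1.png

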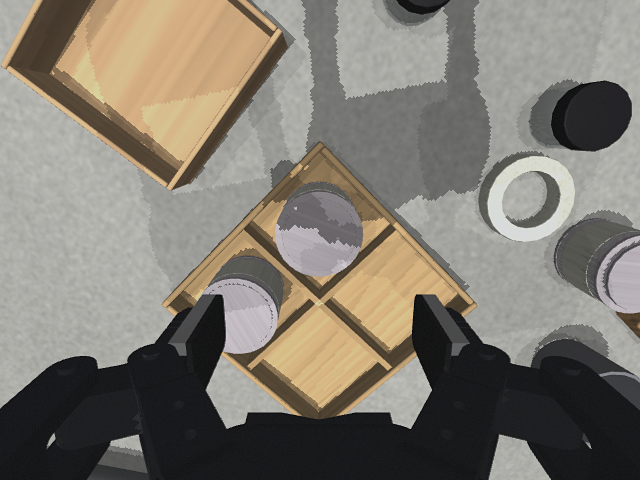

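The first tin stands in its cell at (319,230), beside the old one at (240,315). Now the second tin.

```bash
python3 - <<'E'
from util import *
m=optics.camera_model("top"); print("cup",ground(m,(418,161),.06),"block",ground(m,(375,158),.028))
manip.grip(1.0)
r,p=refine("tin","tin1",.684,-.151,1.4,name="w_tinA")
pick(*r,.029,p,45,lift=.2)
put(*PC,.050,PY+np.pi/2,.2,1.0)
m,_=snap("wrist")
o=seen("wrist","tin1",proj(m,MODEL["tin"]+[*PC,.02]).mean(0),60)
if o: print("tin on platen",fit("tin",[(m,o[1])],[*PC,.02,0],[0,1]))
print(st())
E
```

```text
cup [ 0.74553239 -0.23477129  0.06      ] block [ 0.76320228 -0.12538444  0.028     ]
refined tin1 [ 0.6844 -0.153 ] rms 0.65 score 0.6
grip {'t': 55.1, 'p': [0.6852, -0.1532, 0.0304], 'f': [0.4, 1.5, 6.2], 'w': 0.684, 'gf': 49.0} lifted {'t': 56.1, 'p': [0.6836, -0.1528, 0.1981], 'f': [0.6, 1.3, -2.7], 'w': 0.686, 'gf': 48.6}
put touched True {'t': 59.1, 'p': [0.5793, 0.1961, 0.0503], 'f': [-1.5, -0.3, 4.5], 'w': 0.686, 'gf': 49.3} 0.999
tin on platen (array([0.57977822, 0.19677128, 0.02      , 0.        ]), np.float64(0.6604012480080412))
{'t': 60.4, 'p': [0.5786, 0.1958, 0.1681], 'f': [0.0, -0.3, -0.1], 'w': 1.003, 'gf': 0.0}
```

```bash
python3 - <<'E'
from util import *
lever()
go(*(PC-.11*PH),.22,PY); m,im=snap("wrist"); x,y=457,220
cv2.imwrite("pics/lidcrop2.png",cv2.resize(im[y-60:y+60,x-80:x+80,::-1],(640,480),interpolation=cv2.INTER_CUBIC))
E
```

```text
at bar {'t': 63.8, 'p': [0.5499, 0.3496, 0.291], 'f': [0.1, -0.0, 0.2], 'w': 1.0, 'gf': 0.0}
gripped {'t': 64.4, 'p': [0.5494, 0.3501, 0.2902], 'f': [0.4, 2.4, 2.2], 'w': 0.236, 'gf': 68.4}
1.38 False {'t': 68.3, 'p': [0.5956, 0.1226, 0.1579], 'f': [4.7, 6.3, 1.3], 'w': 0.234, 'gf': 81.3}
1.51 False {'t': 68.6, 'p': [0.5971, 0.1151, 0.1337], 'f': [1.1, 5.0, 8.1], 'w': 0.228, 'gf': 83.6}
1.63 False {'t': 69.0, 'p': [0.5979, 0.1101, 0.1074], 'f': [1.1, 4.5, 6.8], 'w': 0.232, 'gf': 86.7}
1.76 False {'t': 69.3, 'p': [0.5983, 0.1081, 0.0828], 'f': [-2.6, 1.2, 15.1], 'w': 0.227, 'gf': 91.1}
deeper 0 {'t': 69.6, 'p': [0.5983, 0.1081, 0.0823], 'f': [-9.2, -0.0, 31.0], 'w': 0.234, 'gf': 92.7}
bottom {'t': 69.9, 'p': [0.5984, 0.1081, 0.0823], 'f': [-10.0, 0.3, 32.0], 'w': 0.238, 'gf': 92.7}
top {'t': 73.8, 'p': [0.5508, 0.3508, 0.2926], 'f': [3.3, 3.5, 12.8], 'w': 0.231, 'gf': 75.0}
```

View pics/lidcrop2.png

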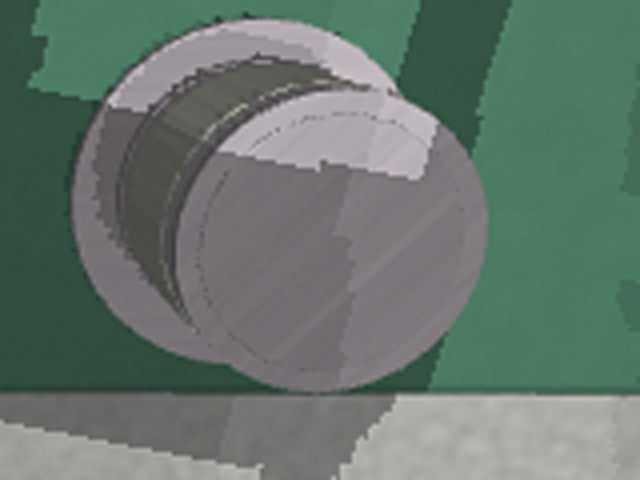

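The second lid is flush too: its ring at (332,238) is concentric with the rim, as on the first. It goes to the crate next.

```bash
python3 - <<'E'
from util import *
r,p=refine("tin","tin1",*PC,CY+np.pi/4,z=.02,hover=.17)
pick(*(r if r is not None else PC),.050,p,45,lift=.2)
c=cell(1,1)
put(*c,.035,CY+np.pi/4,.2,.85)
m,im=snap("wrist"); o=seen("wrist","tin1",proj(m,MODEL["tin"]+[*c,.005]).mean(0),60)
if o: print("tin in crate",fit("tin",[(m,o[1])],[*c,.005,0],[0,1]),"want",c)
M={k:optics.camera_model(k) for k in("scene","top")}
for k in M: snap(k,k+"_mid")
for q in("jar1","bottle1"):
    for k in M: print(q,k,[(np.round(d["box"]).astype(int).tolist(),round(d["score"],2)) for d in optics.search_frame(k,q)])
print(st())
E
```

```text
refined tin1 [0.5795 0.1966] rms 0.45 score 0.58
grip {'t': 79.2, 'p': [0.58, 0.1967, 0.0512], 'f': [-0.9, -0.3, 5.7], 'w': 0.688, 'gf': 48.4} lifted {'t': 80.2, 'p': [0.5786, 0.1964, 0.1985], 'f': [-0.7, 0.5, -2.7], 'w': 0.682, 'gf': 48.7}
put touched True {'t': 83.4, 'p': [0.5806, -0.2894, 0.0362], 'f': [-0.8, -0.7, 3.7], 'w': 0.683, 'gf': 49.2} 0.851
tin in crate (array([ 0.58055715, -0.28912894,  0.005     ,  0.        ]), np.float64(0.4218073200624762)) want [ 0.58079833 -0.28951409]
jar1 scene [([286, 328, 20, 34], 0.88), ([261, 292, 21, 27], 0.56)]
jar1 top [([367, 227, 20, 18], 0.7), ([376, 280, 19, 15], 0.55)]
bottle1 scene [([343, 263, 14, 28], 0.56), ([178, 290, 63, 50], 0.51)]
bottle1 top [([296, 278, 13, 12], 0.67)]
{'t': 84.9, 'p': [0.5807, -0.2894, 0.1695], 'f': [0.1, -0.2, 0.2], 'w': 0.848, 'gf': 0.0}
```

View pics/top_mid.png

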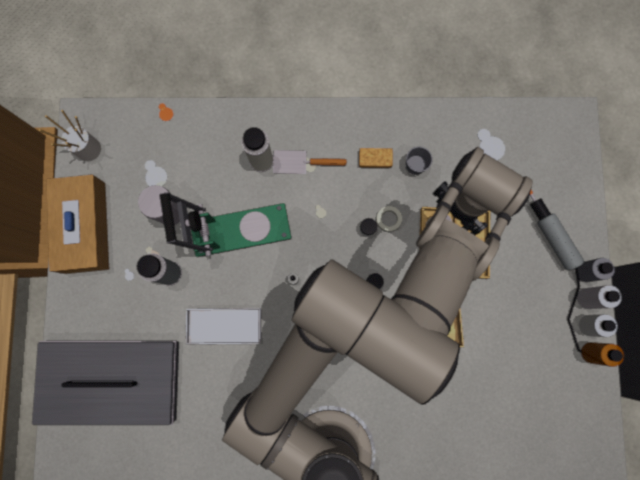

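JarB has been knocked and now stands at top (368,227), next to the tape at (389,218). JarA (376,281) and the bottle (293,279) have not moved.

```bash
cat >> util.py <<'E'
def bincell(k,B=np.array([.3269,-.2705]),yaw=.057): return B+.029*k*np.array([-np.sin(yaw),np.cos(yaw)])
E
python3 - <<'E'
from util import *
M={k:optics.camera_model(k) for k in("scene","top")}
g=ground(M["top"],(368,227),.024); obs=[]
for k,u in(("top",(368,227)),("scene",(286,328))):
    o=seen(k,"jar1",u)
    if o: obs.append((M[k],o[1]))
x,e=fit("jar",obs,[*g[:2],0,0],[0,1,2]) if len(obs)>1 else (g,0); print("jarB",x,e,g)
t=ground(M["top"],(389.5,218),.019); print("tape",t)
d=t[:2]-x[:2]; phi=np.arctan2(d[1],d[0])+np.pi/2; print("dist",np.hypot(*d),"phi",phi)
s=monitor.read_state()["eef_pos"]; manip.move_linear([s[0],s[1],.2],rate=.2); manip.grip(1.0)
r,p=refine("jar","jar1",x[0],x[1],phi,name="w_jarB"); print(p,st())
E
```

```text
jarB [ 0.5762437  -0.1029892   0.00299397  0.        ] 1.1073843334738083 [ 0.57592083 -0.10423757  0.024     ]
tape [ 0.60096114 -0.16220918  0.019     ]
dist 0.06417131409556263 phi 0.395401689504316
refined jar1 [ 0.5769 -0.1042] rms 1.64 score 0.82
0.395401689504316 {'t': 86.5, 'p': [0.5768, -0.1046, 0.1504], 'f': [-0.9, -0.3, 0.5], 'w': 1.002, 'gf': 0.0}
```

View pics/w_jarB.png

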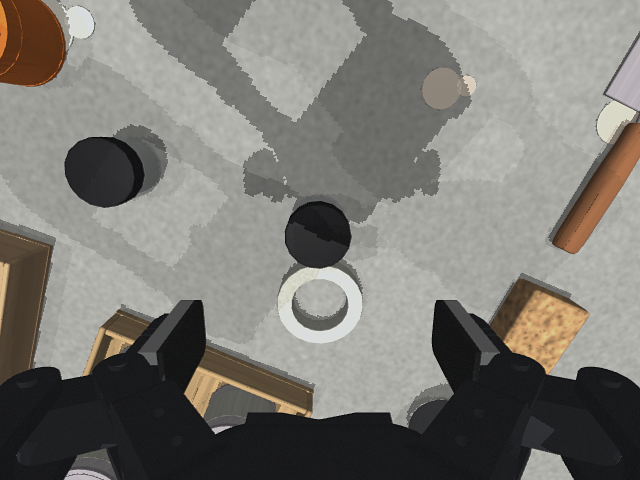

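JarB's cap at (318,234) is clear of the tape, and the fingers close to either side of both. I'll pick it up.

```bash
python3 - <<'E'
from util import *
pick(.5767,-.1038,.014,.3954,35,lift=.2)
c=bincell(-1); print(c); put(*c,.019,.057,.2,.66)
manip.grip(1.0)
r,p=refine("jar","jar1",.4308,-.1158,1.02)
if r is not None:
    pick(*r,.014,p,35,lift=.2); c=bincell(1); put(*c,.019,.057,.2,.66)
print(st()); snap("wrist","w_bin")
E
```

```text
grip {'t': 88.2, 'p': [0.5772, -0.1039, 0.0147], 'f': [-0.6, 0.6, 4.7], 'w': 0.515, 'gf': 35.8} lifted {'t': 89.3, 'p': [0.576, -0.1036, 0.1986], 'f': [-0.6, 0.9, -0.7], 'w': 0.517, 'gf': 35.7}
[ 0.32855211 -0.2994529 ]
put touched True {'t': 92.1, 'p': [0.3285, -0.2994, 0.0183], 'f': [1.2, 0.5, 2.1], 'w': 0.517, 'gf': 36.2} 0.658
refined jar1 [ 0.4325 -0.1185] rms 1.99 score 0.73
grip {'t': 96.3, 'p': [0.4328, -0.1186, 0.0146], 'f': [-1.3, 1.0, 4.6], 'w': 0.516, 'gf': 35.2} lifted {'t': 97.4, 'p': [0.4319, -0.1182, 0.199], 'f': [-0.7, 0.0, -2.0], 'w': 0.518, 'gf': 35.7}
put touched True {'t': 99.7, 'p': [0.3252, -0.2415, 0.0182], 'f': [0.5, -0.8, 0.1], 'w': 0.518, 'gf': 36.1} 0.657
{'t': 100.9, 'p': [0.3248, -0.241, 0.1692], 'f': [0.3, -0.4, -0.4], 'w': 0.665, 'gf': 0.0}
```

View pics/w_bin.png

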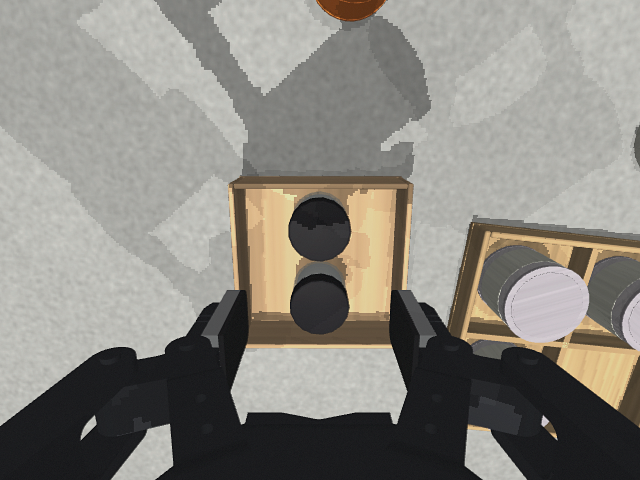

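Both jars stand in the bin, at (320,228) and (320,303). The bottle is left.

```bash
python3 - <<'E'
from util import *
manip.grip(1.0)
r,p=refine("bottle","bottle1",.4386,.0954,np.pi/2,hover=.17,name="w_bot"); 
if r is None: r=(.4386,.0954)
pick(*r,.022,p,25,lift=.2)
put(.318,.275,.026,.0166+np.pi/2,.2,.6)
go(.40,.0,.35,np.pi/2); snap("wrist","w_fin"); 
for k in("scene","top"): snap(k,k+"_fin")
print(st())
E
```

```text
refined bottle1 [0.4393 0.0929] rms 1.58 score 0.71
grip {'t': 104.6, 'p': [0.4394, 0.093, 0.0223], 'f': [0.1, -0.1, 4.8], 'w': 0.324, 'gf': 24.6} lifted {'t': 105.6, 'p': [0.4385, 0.0929, 0.199], 'f': [-0.2, -0.9, -0.6], 'w': 0.32, 'gf': 24.6}
put touched True {'t': 108.1, 'p': [0.3179, 0.2751, 0.0249], 'f': [-0.4, 1.4, 1.7], 'w': 0.319, 'gf': 25.0} 0.599
{'t': 110.8, 'p': [0.3998, 0.0008, 0.3493], 'f': [0.9, -0.2, 0.2], 'w': 0.602, 'gf': 0.0}
```

View pics/scene_fin.png

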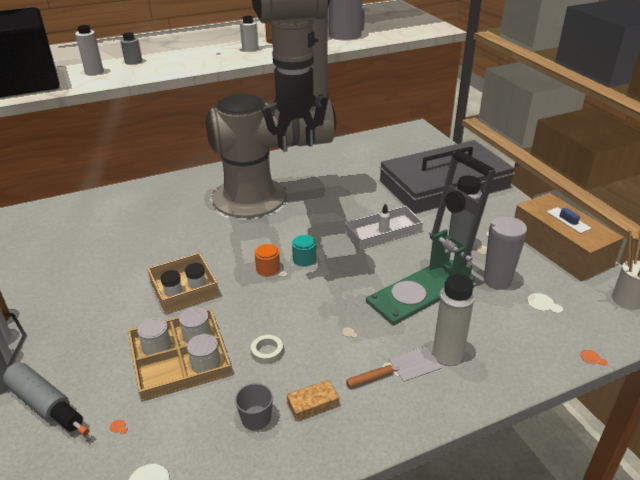

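The three tins stand in the crate at (153,335), (196,323) and (203,352). The jars are in the bin at (171,282) and (195,275), and the bottle is in the tray at (384,220). The press is empty with its lever up, and the bystanders have not moved, so I'm handing in.

```bash
python3 -c "
from workcell import job_done
print(job_done())"
```

```text
the job is handed in; nothing more can be done
None
```

I handed the job in at about 111 s: both tins are pressed closed and in their own crate cells, both jars are in the bin, the one bottle is in the tray, the press is empty with its lever up, and nothing else was moved (I pulled the lever twice on the first tin because the force at the bottom of the first pull read low).

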